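# Slide a thin steel tie plate over the bench edge, pinch it and set it on its bolts

## Robot

A 7-joint arm with a two-finger parallel gripper is mounted at the origin on the work surface. World frame = base frame: x ahead of the robot, y to its left, z up, the work surface at z = 0. Lengths are in m, angles in degrees, forces in N, time in s.
With the tool pointing down it reaches from about 0.425 to 1.025 m from the base axis. Payload 3.6 kg.
Tool frame: the origin (TCP) lies on the mounting face of the last link; the fingertips stand 173 mm ahead of it and the grasp point (between the pads) lies 155 mm ahead of it (ctrl.grasp_offset is the z of the grasp point in the tool frame, in m); z points along the fingers, y is the line along which they close (so a half turn about z gives the same grasp; the last joint's range is limited). The gripper opens to 85 mm and grips with 20 to 120 N. Pads are 22 mm wide; open, the fingers measure 114 mm over their backs; the gripper's body (76 mm by 85 mm) begins 54 mm behind the grasp point. The pads swing forward as they close: fully open they stand 13 mm farther back than shut.
Start: joints at [-68.726, 33.873, 2.773, 92.16, -1.908, 54.013, -1.931], TCP at [0.325, 0.648, 0.405] pointing down, gripper open.
Joint ranges: [-153.93, 153.93], [-27.13, 128.08], [-72.61, 78.16], [10.71, 143.7], [-87.88, 267.88], [4.46, 118.87], [-176.78, 176.78]. Speed limits (degrees/s): [147.25, 147.25, 180, 180, 180, 180, 180].

## Interface

Orientations are given as a 3x3 rotation matrix whose columns are the frame's x, y, z axes.
In Python, from station import ctrl gives the robot as it stands.
- The arm moves only by the shell command python3 -m crank 'ROWS'. ROWS is JSON, a list that holds one entry, the list of rows, each a list of 7 numbers: the shift along the tool's x, y, z each as a share of 20 mm, from -1 to 1, then the turn, a rotation vector about the tool's x, y, z each as a share of 5 degrees, from -1 to 1, then the opening, from 0 (shut) to 1 (fully open). In form: [[[tx, ty, tz, ax, ay, az, grip], ...]]. A call has exactly 10 rows; each row shifts and turns the commanded pose from where the row before left it, along the tool's axes as they then stand; what a row does not reach is not made up. A row lasts 1/12 s, in which the tool goes at most 41.7 mm and 7.16 degrees, less where a joint would pass 70% of its speed; a pose out of reach is approached as far as the arm can. A call with a number of a shift or a turn outside -1 to 1 is refused whole. A call with a gripper value outside its range is refused whole. The fingers move at their own pace and stop on an object; the grip force is fixed at half the most. Time passes only in rows, so rows that do not move let the fingers close, or fill a call up. It gives the time, the measured TCP pose, the force, the opening and the grip force at its end, in the units of the state.
- ctrl.state(): the state, without advancing time (a new reading comes with each control period).
- ctrl.grab_frame(name): name is "side" or "top"; returns the picture (480x640x3 uint8, red, green, blue); there is no depth.
- ctrl.calibration(name): a dict with "camera_matrix" (3x3 intrinsics, pixels), "k1" (the pictures are not rectified: a ray, as slopes to the right and down, at radius r is drawn at 1 + k1 r^2 times it, then the intrinsics apply), "pose" (4x4, takes a point from camera to world coordinates). Camera axes: x right, y up, looking along -z (the intrinsics and any distortion apply to the point x, -y, -z); pixel columns grow to the right and rows downward; lengths in m; the calibration is good to about 2 mm. A picture is of the moment at which its call begins. calibration takes no time and is no camera call.
- ctrl.finish_job(): hands the job in; it is judged then, once.
The state is a dict: "clock": time; "joint_pos": joint angles; "joint_vel": joint speeds; "joint_torque": joint torques, N m; "eef_pos": TCP position; "eef_rot": TCP orientation; "ft_force": force on the tool from outside, world axes, zero at the start; "moment": the same for the moment, N m; "finger_gap": finger opening in m; "grip_force": force on a finger pad.
Only numpy, scipy, OpenCV 4.12 (cv2) and the standard library are available. Lean on these libraries where they do the work, as an engineer would, in place of code of your own. Each camera call takes 0.05 s, during which the arm holds its last target. There are 200 camera calls.

## Task

The thin steel tie plate lies flat on the hardboard, too thin to get hold of there: press on it lightly (a kilo or so is plenty) and slide it until its far end hangs over the front edge of the bench (the edge away from the robot), then pinch that overhanging end, lift the plate off and set it down over the two bolts standing up from the slotted shelving upright, ready for the nuts: flat on the upright, with its free end sticking out past the upright's end. Never press so hard that the plate or the fingers dent the hardboard, do not force the plate onto the bolts, and leave the bowl of nuts, ratchet and sanding block where they lie.

Things in the scene. Friction and masses are not known exactly. Their poses are not given: they have to be found in the camera images.
- plate: Tie plate: flat bare steel strip 200 x 40 x 3 mm, 0.14 to 0.24 kg, with four round 11 mm holes on its centre line, 40 and 80 mm either side of the middle; the same either way round. Origin: middle of its underside; x along its length, z up. At the start flat on the bench, length within 20 degrees of world x. Friction on the bench about 0.5; over 25 N between plate and bench dents the hardboard.
- plate_end (a point): The plate's end away from the robot at the start, its +x end: middle of its upper edge (100 mm from the plate's middle, on the top face).
- bench: The workbench, fixed: brown hardboard top at z = 0, 1200 mm deep (x) by 1700 mm wide (y), 40 mm thick. Origin: on the top face, in the middle of its front edge, the edge away from the robot; this edge is straight, runs along y through the origin, and is free with nothing in front of it; the bench lies on the -x side of it. The floor is 750 mm below.
- upright: Grey steel slotted shelving upright, 40 mm wide, 320 mm long, web up, toggle-clamped on a plywood board 100 mm wide, 12 mm thick; all fixed. Origin: on the bench under the seat point; x along the upright to its free end (roughly away from the robot), z up. Free end of upright and board at x = +30 mm, tail at -290, clamp (175 mm high) at -240. The upright's flat top is 42 mm above the bench.
- seat (a point): The point on the upright's top face where the middle of the plate's underside must come; axes as the upright's. The plate's length then lies along the upright (either way round), and 70 mm of it sticks out past the upright's end.
- bolt_outer (a point): Tip of the bolt nearer the upright's free end: 8 mm bolt standing upright, 40 mm from the seat point towards the tail; it stands 16 mm above the upright's top face, its top 3.5 mm tapering to 5 mm diameter.
- bolt_inner (a point): Tip of the other bolt, the same, 80 mm from the seat point towards the tail. The two plate holes that are 40 and 80 mm from the plate's middle, on one side, go over the two bolts with 1.5 mm play all round.
- bowl: White ceramic bowl with nuts, 100 mm across, 45 mm high; origin under its middle. Leave alone.
- ratchet: Chrome ratchet handle, about 205 mm long, 30 mm high, lying along its x; origin under its middle. Leave alone.
- sanding_block: Wooden sanding block 110 x 65 x 35 mm; origin under its middle. Leave alone.
Things that resemble listed ones, but are neither listed nor needed, are in the scene too. What is shaped like the plate but black or red is not meant.

How it is judged:
By the outcome, as a careful person would: the job done as asked, in the order asked, and still so for the second after the job is handed in, with the robot touching nothing.
It also fails if it takes over 72 s, if anything falls off the work surface, if the arm or the gripper's body presses on something with over 40 N, if the wrist force passes 120 N, or if a joint passes its speed limit or range.

## Working session

There is one attempt and no reset: what is moved stays moved. The work goes in short steps, Python scripts to look and compute and a shell command to move; the robot and the scene stay as the last step left them, time stands still between calls to the robot, and variables do not carry over. Pictures are saved under pics/ and viewed, at most 10 in all, crops included, and the job is handed in when it is done.

```bash
ls; mkdir -p pics; python3 - <<'E'
from station import ctrl
import cv2
for n in("top","side"):
    cv2.imwrite(f"pics/{n}0.png",ctrl.grab_frame(n)[:,:,::-1]); c=ctrl.calibration(n); print(n,c)
s=ctrl.state();print(s['eef_pos'],s['eef_rot'],s['finger_gap'],s['clock'])
E
```

```text
pics
top {'camera_matrix': array([[490.93967336,   0.        , 329.18642506],
       [  0.        , 490.93967336, 237.09325823],
       [  0.        ,   0.        ,   1.        ]]), 'k1': -0.11222673879744019, 'pose': array([[-0.02213138,  0.99009069, -0.13867452,  0.27508948],
       [-0.99968354, -0.0235751 , -0.00877677,  0.02281133],
       [-0.01195907,  0.13843639,  0.99029912,  1.16260076],
       [ 0.        ,  0.        ,  0.        ,  1.        ]])}
side {'camera_matrix': array([[624.3289206 ,   0.        , 319.34923416],
       [  0.        , 624.3289206 , 237.9588915 ],
       [  0.        ,   0.        ,   1.        ]]), 'k1': -0.22129670602722573, 'pose': array([[ 0.74982734,  0.3485814 , -0.56236107, -0.45147252],
       [-0.66140909,  0.41705058, -0.62338337, -0.92788197],
       [ 0.01723316,  0.83938062,  0.54327083,  0.90723277],
       [ 0.        ,  0.        ,  0.        ,  1.        ]])}
[0.32475278 0.64774019 0.40363822] [[-8.93952679e-01  4.48160619e-01 -8.17293387e-04]
 [ 4.48161346e-01  8.93950637e-01 -1.91489759e-03]
 [-1.27561744e-04 -2.07810713e-03 -9.99997833e-01]] 0.08550379541211973 0.1
```

View pics/top0.png

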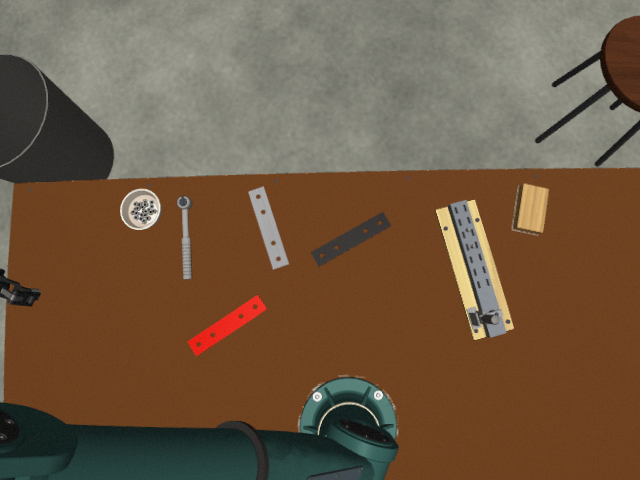

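View pics/side0.png

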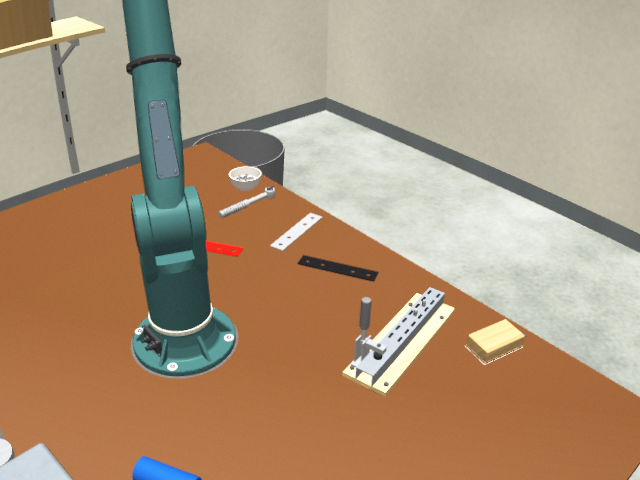

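The top view shows three strips: grey at (268,228), black at (350,239) and red at (228,325). The grey bare-steel one fits the description. The upright is at (478,270), with its free end towards the top at about (460,205). The bench edge runs along row ~175. Next I'll measure these and confirm in a crop.

```bash
cat > h.py <<'E'
from station import ctrl
import cv2, numpy as np
def ray(n,uv):
    c=ctrl.calibration(n);K=c['camera_matrix'];P=c['pose']
    p=cv2.undistortPoints(np.array(uv,float).reshape(-1,1,2),K,np.array([c['k1'],0,0,0.])).reshape(-1,2)
    d=np.c_[p[:,0],-p[:,1],-np.ones(len(p))]@P[:3,:3].T
    return P[:3,3],d
def plane(n,uv,z):
    o,d=ray(n,uv);return (o+d*((z-o[2])/d[:,2:]))
def tri(uvt,uvs):
    o1,d1=ray('top',[uvt]);o2,d2=ray('side',[uvs])
    A=np.c_[d1[0],-d2[0]];t=np.linalg.lstsq(A,o2-o1,rcond=None)[0]
    a,b=o1+t[0]*d1[0],o2+t[1]*d2[0];return (a+b)/2,np.linalg.norm(a-b)
def proj(n,X):
    c=ctrl.calibration(n);P=c['pose'];q=(np.atleast_2d(X)-P[:3,3])@P[:3,:3];q=q*[1,-1,-1]
    return cv2.projectPoints(q.reshape(-1,1,3),np.zeros(3),np.zeros(3),c['camera_matrix'],np.array([c['k1'],0,0,0.]))[0].reshape(-1,2)
def steel(n,roi,v=120):
    f=ctrl.grab_frame(n);x0,y0,x1,y1=roi;hsv=cv2.cvtColor(f,cv2.COLOR_RGB2HSV)
    m=((hsv[...,1]<60)&(hsv[...,2]>v)).astype(np.uint8);k=np.zeros_like(m);k[y0:y1,x0:x1]=m[y0:y1,x0:x1]
    cs,_=cv2.findContours(k,cv2.RETR_EXTERNAL,cv2.CHAIN_APPROX_NONE);return f,max(cs,key=cv2.contourArea)[:,0,:]
def strip(n,roi,z,v=120):
    f,c=steel(n,roi,v);w=plane(n,c,z)[:,:2];(cx,cy),(a,b),t=cv2.minAreaRect((w*1000).astype(np.float32))
    bx=cv2.boxPoints(((cx,cy),(a,b),t));return f,np.array([cx,cy]),(a,b),t,bx
E
python3 - <<'E'
from h import *
f,c,s,t,b=strip('top',(235,183,300,280),.003);print('plate',c,s,t,b.round(1).tolist())
print('edge',plane('top',[(100,181.5),(200,178.5),(400,174),(560,170.5)],0).round(4))
hsv=cv2.cvtColor(f,cv2.COLOR_RGB2HSV)
a=cv2.resize(f[180:350,430:520],None,fx=3.5,fy=3.5,interpolation=cv2.INTER_CUBIC)
b_=cv2.resize(f[180:280,235:300],None,fx=4,fy=4,interpolation=cv2.INTER_CUBIC)
g=ctrl.grab_frame('side');d=cv2.resize(g[280:330,385:455],None,fx=3,fy=3,interpolation=cv2.INTER_CUBIC)
o=np.zeros((600,800,3),np.uint8);o[:595,:315]=a;o[:400,320:580]=b_;o[:150,585:795]=d
cv2.imwrite('pics/crop.png',o[...,::-1])
E
```

```text
plate [465.12817383 179.45352173] (199.5087890625, 40.464820861816406) 17.30219268798828 [[363.8999938964844, 169.10000610351562], [375.8999938964844, 130.5], [566.4000244140625, 189.8000030517578], [554.4000244140625, 228.39999389648438]]
edge [[ 0.5927  0.6061  0.    ]
 [ 0.5912  0.3481  0.    ]
 [ 0.5893 -0.1432  0.    ]
 [ 0.5919 -0.5465  0.    ]]
```

View pics/crop.png

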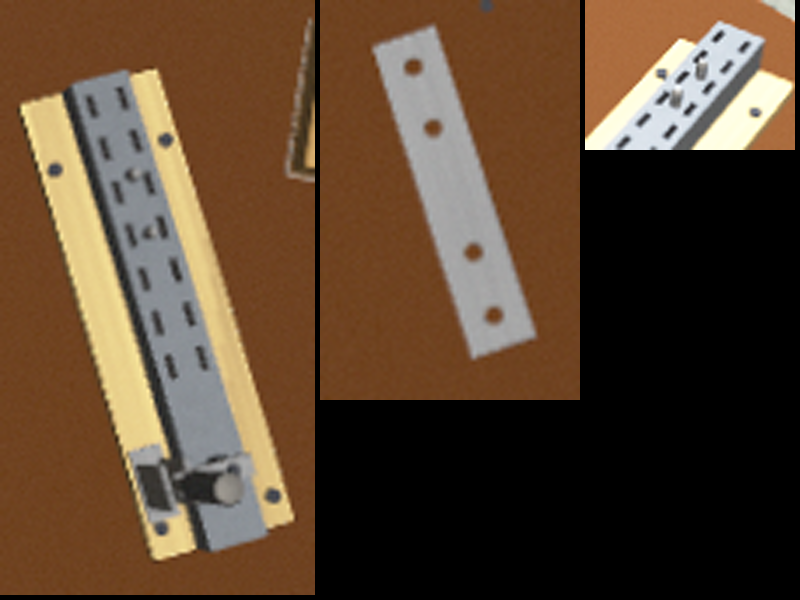

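The crop confirms the grey strip: bare steel with four holes at ±40 and ±80 mm. Its centre is (0.465, 0.179) at +17.3°, and the bench edge is at x≈0.591. The two bolts on the upright are at top ≈(468.6,229.7) and (472.9,246), side ≈(424,300) and (416,310).

The plan is to keep the tool down, slide the plate +x by about 105 mm, and pinch the overhanging end across its 40 mm width. I'll start by turning the wrist square to the plate and shutting the fingers.

```bash
cat >> h.py <<'E'
def go(target,off=0):
    "target: world xyz of point 'off' m ahead of TCP; prints TCP shift in tool rows units"
    s=ctrl.state();R=s['eef_rot'];p=s['eef_pos']+R[:,2]*off
    print('units',((R.T@(np.array(target)-p))/.02).round(2),'yaw y-axis',np.degrees(np.arctan2(R[1,1],R[0,1])).round(2),'tilt',R[:2,2].round(4),'p',p.round(4),'F',s['ft_force'].round(1),'gap',round(s['finger_gap'],4),'t',round(s['clock'],1))
E
python3 -m crank '[[[0,0,0,0,0,-0.976,0],[0,0,0,0,0,-0.976,0],[0,0,0,0,0,-0.976,0],[0,0,0,0,0,-0.976,0],[0,0,0,0,0,-0.976,0],[0,0,0,0,0,-0.976,0],[0,0,0,0,0,-0.976,0],[0,0,0,0,0,-0.976,0],[0,0,0,0,0,-0.976,0],[0,0,0,0,0,0,0]]]'
python3 - <<'E'
from h import *
f=ctrl.grab_frame('top');hsv=cv2.cvtColor(f,cv2.COLOR_RGB2HSV)
print('hsv web',hsv[215,462],hsv[270,478],'side',hsv[250,458],'ply',hsv[240,450])
L=[];Rr=[]
for r in range(210,295,3):
    row=hsv[r,430:520];m=np.where((row[:,1]<90)&(row[:,2]>115))[0]
    L.append((430+m.min()-.5,r));Rr.append((430+m.max()+.5,r))
for q in (L,Rr):
    w=plane('top',q,.042)[:,:2];p=np.polyfit(w[:,0],w[:,1],1);print('line',p,np.degrees(np.arctan(p[0])),'resid',np.std(w[:,1]-np.polyval(p,w[:,0])))
for a,b in (((468.6,229.7),(424.2,299.5)),((472.9,246.2),(415.8,309.3))): print(tri(a,b), plane('top',[a],.058))
print('end corners',plane('top',[(450,204.5),(467.1,200)],.042))
go([.441,.172,.203],0)
E
```

```text
clock: 1.03
eef_pos: [0.3252, 0.6479, 0.4043]
eef_rot: [[-0.954, -0.298, -0.0], [-0.298, 0.954, -0.001], [0.001, -0.0, -1.0]]
ft_force: [0.3, 0.6, 0.3]
finger_gap: 0.0
grip_force: 0.0
hsv web [104  19 145] [105  17 148] side [ 23  99 238] ply [ 22 104 233]
line [ 0.23839123 -0.37236752] 13.408546047445732 resid 0.0006840380505849541
line [-0.18885294 -0.2690184 ] -10.694522029033063 resid 0.03077746852017441
(array([ 0.43978937, -0.28755264,  0.05747976]), np.float64(0.001178158659782525)) [[ 0.43926139 -0.2869887   0.058     ]]
(array([ 0.40199734, -0.29604399,  0.0551584 ]), np.float64(0.0017642524926635413)) [[ 0.40100314 -0.29460419  0.058     ]]
end corners [[ 0.50218016 -0.25123641  0.042     ]
 [ 0.51210013 -0.2924618   0.042     ]]
units [  1.49 -24.44  10.08] yaw y-axis 107.18 tilt [-0.0004 -0.0004] p [0.3252 0.6479 0.4044] F [ 0.1 -0.1 -0.4] gap 0.0 t 1.1
```

```bash
python3 -m crank '[[[0.1,-1,0,0,0,0,0],[0.1,-1,0,0,0,0,0],[0.1,-1,0,0,0,0,0],[0.1,-1,0,0,0,0,0],[0.1,-1,0,0,0,0,0],[0,-1,0,0,0,0,0],[0,-1,0,0,0,0,0],[0,-1,0,0,0,0,0],[0,-1,0,0,0,0,0],[0,-1,0,0,0,0,0]]]' | head -2
python3 -m crank '[[[0.1,-1,0.4,0,0,0,0],[0.1,-1,0.4,0,0,0,0],[0.1,-1,0.4,0,0,0,0],[0.1,-1,0.4,0,0,0,0],[0.1,-1,0.4,0,0,0,0],[0.1,-1,0.4,0,0,0,0],[0.1,-1,0.4,0,0,0,0],[0.1,-1,0.4,0,0,0,0],[0.1,-1,0.4,0,0,0,0],[0.1,-1,0.4,0,0,0,0]]]' |head -2
python3 -m crank '[[[0,-0.5,0.6,0,0,0,0],[0,-0.5,0.6,0,0,0,0],[0,-0.5,0.6,0,0,0,0],[0,-0.5,0.6,0,0,0,0],[0,-0.5,0.6,0,0,0,0],[0,-0.5,0.6,0,0,0,0],[0,-0.5,0.6,0,0,0,0],[0,-0.5,0.6,0,0,0,0],[0,-0.44,0.6,0,0,0,0],[0,0,0.6,0,0,0,0]]]' |head -2
python3 -c "
from h import *
go([.441,.172,.005],.173)"
```

```text
clock: 1.92
eef_pos: [0.375, 0.4532, 0.4048]
clock: 2.75
eef_pos: [0.4155, 0.2564, 0.3246]
clock: 3.58
eef_pos: [0.4424, 0.1706, 0.2043]
units [0.05 0.1  1.31] yaw y-axis 106.97 tilt [ 0.0008 -0.0015] p [0.4426 0.1703 0.0313] F [-0.3 -0.5  0.2] gap 0.0001 t 3.6
```

```bash
python3 -m crank '[[[0,0,0.25,0,0,0,0],[0,0.05,0.25,0,0,0,0],[0,0.05,0.25,0,0,0,0],[0,0,0.25,0,0,0,0],[0,0,0.1,0,0,0,0],[0,0,0.05,0,0,0,0],[0,0,0.05,0,0,0,0],[0,0,0.05,0,0,0,0],[0,0,0,0,0,0,0],[0,0,0,0,0,0,0]]]' | head -4
python3 -c "
from h import *
go([.441,.172,.003],.173)"
```

```text
clock: 4.42
eef_pos: [0.4411, 0.1744, 0.1798]
eef_rot: [[-0.955, -0.297, 0.0], [-0.297, 0.955, 0.0], [-0.0, 0.0, -1.0]]
ft_force: [0.1, 0.8, -0.1]
units [ 0.04 -0.11  0.19] yaw y-axis 107.28 tilt [0.0003 0.0001] p [0.4411 0.1744 0.0068] F [ 0.1  0.8 -0.1] gap -0.0001 t 4.4
```

```bash
python3 -m crank '[[[0,0,0.05,0,0,0,0],[0,0,0.05,0,0,0,0],[0,0,0.03,0,0,0,0],[0,0,0.02,0,0,0,0],[0,0,0.02,0,0,0,0],[0,0,0.01,0,0,0,0],[0,0,0.01,0,0,0,0],[0,0,0,0,0,0,0],[0,0,0,0,0,0,0],[0,0,0,0,0,0,0]]]' | grep -E "pos|force"
```

```text
eef_pos: [0.4409, 0.1743, 0.1765]
ft_force: [-0.8, -0.1, 8.1]
grip_force: 3.7
```

```bash
python3 -m crank '[[[-0.05,-0.016,0.008,0,0,0,0],[-0.1,-0.031,0,0,0,0,0],[-0.15,-0.047,0,0,0,0,0],[-0.15,-0.047,0,0,0,0,0],[-0.15,-0.047,0,0,0,0,0],[-0.15,-0.047,0,0,0,0,0],[-0.15,-0.047,0,0,0,0,0],[-0.15,-0.047,0,0,0,0,0],[-0.15,-0.047,0,0,0,0,0],[-0.05,-0.016,0,0,0,0,0]]]' | grep -E "pos|force"
python3 -c "
from h import *
go([.546,.174,.003],.173)
f,c,s,t,b=strip('top',(235,150,300,280),.003,150);print(c,s,t,b.round().tolist())
cv2.imwrite('pics/s1.png',cv2.resize(f[130:290,200:400],None,fx=3,fy=3)[...,::-1])"
```

```text
eef_pos: [0.464, 0.1738, 0.1764]
ft_force: [-7.6, -0.5, 15.2]
grip_force: 8.2
units [-3.99 -1.2  -0.01] yaw y-axis 107.37 tilt [-0.0076 -0.0035] p [0.4626 0.1731 0.0034] F [-7.6 -0.5 15.2] gap -0.0004 t 6.1
[621.14428711 114.48180389] (17.94367027282715, 32.221923828125) 77.19801330566406 [[603.0, 109.0], [635.0, 102.0], [639.0, 120.0], [607.0, 127.0]]
```

View pics/s1.png

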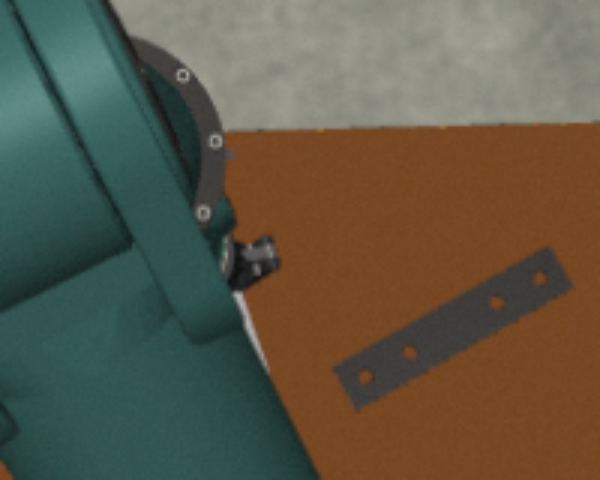

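The arm hides the plate in the top view, and only a sliver shows near (243,240) in the full frame. I'll ease the force slightly, continue a short way and check with the side camera.

```bash
python3 -c "
from h import *
f,c=steel('side',(200,190,345,260),150);print(c.min(0),c.max(0),len(c))
w=plane('side',c,.003)[:,:2];r=cv2.minAreaRect((w*1000).astype(np.float32));print(r,cv2.boxPoints(r).round().tolist())
cv2.imwrite('pics/s2.png',cv2.resize(f[170:290,200:360],None,fx=4,fy=4)[...,::-1])"
```

```text
[312 190] [344 221] 110
((621.7074584960938, 229.915771484375), (181.30870056152344, 96.9227294921875), 46.657474517822266) [[524.0, 197.0], [595.0, 131.0], [719.0, 263.0], [649.0, 329.0]]
```

View pics/s2.png

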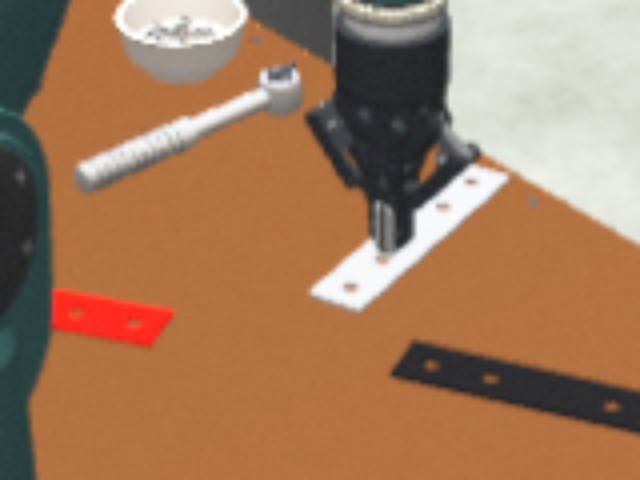

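The side view shows the finger on the plate with the far end near the bench edge. Corners in the full frame are (277.5,243.3), (290,247.5) and (327,213.8). I'll convert them and carry on.

```bash
python3 -c "
from h import *
print(plane('side',[(277.5,243.3),(290,247.5),(327,213.8)],.003).round(4))"
python3 -m crank '[[[-0.15,-0.047,-0.015,0,0,0,0],[-0.2,-0.06,0,0,0,0,0],[-0.2,-0.06,0,0,0,0,0],[-0.2,-0.06,0,0,0,0,0],[-0.2,-0.06,0,0,0,0,0],[-0.2,-0.06,0,0,0,0,0],[-0.2,-0.06,0,0,0,0,0],[-0.2,-0.06,0,0,0,0,0],[-0.2,-0.06,0,0,0,0,0],[-0.1,-0.03,0,0,0,0,0]]]' | grep -E "pos|force"

```

```text
[[0.383  0.1609 0.003 ]
 [0.3957 0.1244 0.003 ]
 [0.5847 0.1904 0.003 ]]
eef_pos: [0.504, 0.1744, 0.1765]
ft_force: [-4.7, 0.7, 10.2]
grip_force: 5.3
```

```bash
python3 -m crank '[[[-0.15,-0.047,0,0,0,0,0],[-0.25,-0.078,0,0,0,0,0],[-0.25,-0.078,0,0,0,0,0],[-0.25,-0.078,0,0,0,0,0],[-0.25,-0.078,0,0,0,0,0],[-0.25,-0.078,0,0,0,0,0],[-0.25,-0.078,0,0,0,0,0],[-0.25,-0.078,0,0,0,0,0],[-0.15,-0.047,0,0,0,0,0],[0,0,0,0,0,0,0]]]' | grep -E "pos|force"
python3 -c "
from h import *
f=ctrl.grab_frame('side')
cv2.imwrite('pics/s3.png',cv2.resize(f[170:270,250:390],None,fx=5,fy=5,interpolation=cv2.INTER_CUBIC)[...,::-1])"
```

```text
eef_pos: [0.5479, 0.1745, 0.1765]
ft_force: [-2.9, -0.2, 8.0]
grip_force: 3.8
```

View pics/s3.png

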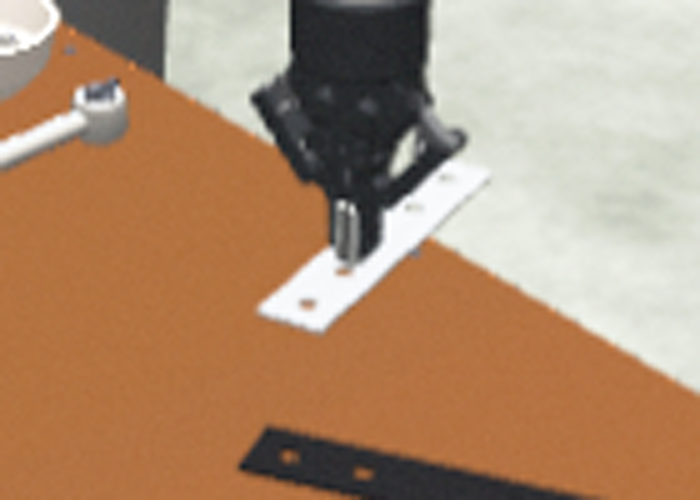

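The far half of the plate now hangs over the edge. Its corners are at (301.4,232.6), (314.4,236.2) and (348.2,205.6). I'll lift the finger and move away to look from above.

```bash
python3 -m crank '[[[0,0,-0.1,0,0,0,0],[0,0,-0.4,0,0,0,0],[0,0,-0.8,0,0,0,0.7],[0,0,-0.8,0,0,0,0.7],[0,0,-0.8,0,0,0,0.7],[0,0,-0.4,0,0,0,0.7],[0,0,0,0,0,0,0.7],[0,0,0,0,0,0,0.7],[0,0,0,0,0,0,0.7],[0,0,0,0,0,0,0.7]]]' | grep -E "pos|force|gap"
python3 -c "
from h import *
w=plane('side',[(301.4,232.6),(314.4,236.2),(348.2,205.6)],.003)[:,:2];print(w.round(4))
f=ctrl.grab_frame('side');k=np.zeros(f.shape[:2],np.uint8);k[195:240,295:352]=1
hsv=cv2.cvtColor(f,cv2.COLOR_RGB2HSV);m=(hsv[...,2]>215).astype(np.uint8)*(hsv[...,1]<40)*k
cs,_=cv2.findContours(m,cv2.RETR_EXTERNAL,cv2.CHAIN_APPROX_NONE);c=max(cs,key=cv2.contourArea)[:,0]
w=plane('side',c,.003)[:,:2]*1000;r=cv2.minAreaRect(w.astype(np.float32));print(r,cv2.boxPoints(r).round().tolist())
"
```

```text
eef_pos: [0.5484, 0.1745, 0.2412]
ft_force: [0.1, 0.7, -0.7]
finger_gap: 0.0598
grip_force: 0.0
[[0.4649 0.1608]
 [0.4801 0.1247]
 [0.6634 0.1857]]
((584.5064697265625, 189.7313995361328), (221.41400146484375, 152.59701538085938), 50.403587341308594) [[455.0, 153.0], [573.0, 56.0], [714.0, 226.0], [596.0, 324.0]]
```

```bash
python3 -c "
from h import *
go([.628,.1945,.0018],.155)"
```

```text
units [-4.12 -0.23  4.21] yaw y-axis 107.3 tilt [-0.0016 -0.0007] p [0.5482 0.1744 0.0861] F [0.7 0.3 0.1] gap 0.0598 t 8.8
```

```bash
python3 -m crank '[[[-0.4,-0.03,0,0,0,0,0.7],[-0.6,-0.04,0,0,0,0,0.7],[-0.6,-0.04,0,0,0,0,0.7],[-0.6,-0.04,0,0,0,0,0.7],[-0.6,-0.04,0,0,0,0,0.7],[-0.6,-0.04,0,0,0,-0.1,0.7],[-0.4,0,0,0,0,-0.1,0.7],[-0.32,0,0.2,0,0,0,0.7],[0,0,0.6,0,0,0,0.7],[0,0,0.5,0,0,0,0.7]]]' | grep -E "pos|force|gap"
python3 -m crank '[[[0,0,0.2,0,0,0,0.7],[0,0,0,0,0,0,0.7],[0,0,0,0,0,0,0.7],[0,0,0,0,0,0,0.7],[0,0,0,0,0,0,0.7],[0,0,0,0,0,0,0.7],[0,0,0,0,0,0,0.7],[0,0,0,0,0,0,0.7],[0,0,0,0,0,0,0.7],[0,0,0,0,0,0,0.7]]]' | grep -E "pos|force|gap"
python3 -c "
from h import *
go([.628,.1945,.0018],.155)
f=ctrl.grab_frame('side');g=ctrl.grab_frame('top')
o=np.hstack([cv2.resize(f[150:250,270:390],(480,400),interpolation=2),cv2.resize(g[130:250,220:310],(300,400),interpolation=2)])
cv2.imwrite('pics/s4.png',o[...,::-1])"
```

```text
eef_pos: [0.6287, 0.195, 0.2148]
ft_force: [-0.9, -0.7, -0.4]
finger_gap: 0.06
grip_force: 0.0
eef_pos: [0.6288, 0.1949, 0.2122]
ft_force: [-0.0, 0.9, 0.1]
finger_gap: 0.0599
grip_force: 0.0
units [ 0.05 -0.01  2.77] yaw y-axis 108.29 tilt [0.0002 0.0001] p [0.6289 0.1949 0.0572] F [-0.   0.9  0.1] gap 0.0599 t 10.4
```

View pics/s4.png

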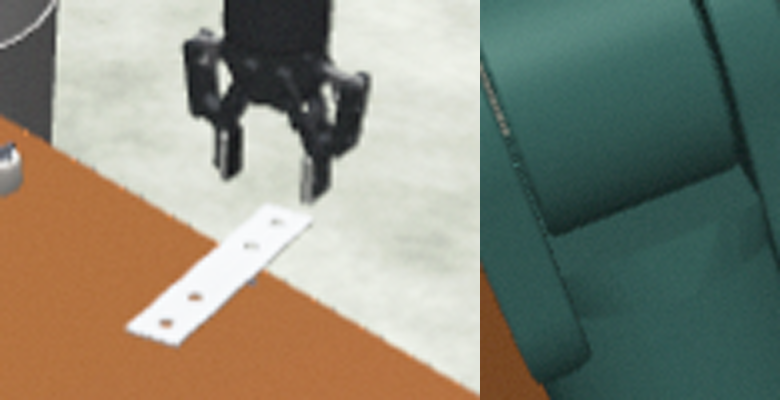

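The side view shows the plate fully: corners (301.3,232), (314.5,236.5), (348.5,204.5), (336.3,200.8) and holes at (339.3,205.5), (332.8,211.5), (318.8,224.3), (311.5,230.8). The gripper is above the overhanging end.

```bash
python3 -c "
from h import *
w=plane('side',[(301.25,232),(314.5,236.5),(348.5,204.5),(336.25,200.75)],.003)[:,:2];print(w.round(4),w.mean(0))
w=plane('side',[(339.25,205.5),(332.75,211.5),(318.75,224.25),(311.5,230.75)],.002)[:,:2];print(w.round(4),w.mean(0));d=w[0]-w[3];print(np.degrees(np.arctan2(d[1],d[0])),np.hypot(*d))
"
```

```text
[[0.4666 0.1633]
 [0.4793 0.1234]
 [0.6685 0.1898]
 [0.656  0.2289]] [0.56759983 0.1763498 ]
[[0.6449 0.204 ]
 [0.6071 0.1907]
 [0.5304 0.1642]
 [0.493  0.1515]] [0.56886297 0.17759583]
19.047828007230304 0.16065510224548285
```

```bash
python3 -m crank '[[[0,0.13,0.3,0,0,-0.14,0.7],[0,0,0.3,0,0,0,0.7],[0,0,0.3,0,0,0,0.7],[0,0,0.3,0,0,0,0.7],[0,0,0.3,0,0,0,0.7],[0,0,0.3,0,0,0,0.7],[0,0,0.3,0,0,0,0.7],[0,0,0.3,0,0,0,0.7],[0,0,0.2,0,0,0,0.7],[0,0,0.17,0,0,0,0.7]]]' | grep -E "pos|force|gap"
python3 -m crank '[[[0,0,0,0,0,0,0.7],[0,0,0,0,0,0,0.55],[0,0,0,0,0,0,0.5],[0,0,0,0,0,0,0.4],[0,0,0,0,0,0,0.3],[0,0,0,0,0,0,0.2],[0,0,0,0,0,0,0.1],[0,0,0,0,0,0,0],[0,0,0,0,0,0,0],[0,0,0,0,0,0,0]]]' | grep -E "pos|force|gap"
```

```text
eef_pos: [0.6279, 0.1973, 0.156]
ft_force: [0.2, 0.2, -0.1]
finger_gap: 0.0598
grip_force: 0.0
eef_pos: [0.6282, 0.1976, 0.157]
ft_force: [-0.3, 0.7, 4.2]
finger_gap: 0.038
grip_force: 59.7
```

```bash
python3 -m crank '[[[0,0,-0.1,0,0,0,0],[0,0,-0.2,0,0,0,0],[0,0,-0.3,0,0,0,0],[0,0,-0.5,0,0,0,0],[0,0,-0.6,0,0,0,0],[0,0,-0.6,0,0,0,0],[0,0,-0.6,0,0,0,0],[0,0,-0.6,0,0,0,0],[0,0,-0.5,0,0,0,0],[0,0,-0.2,0,0,0,0]]]' | grep -E "pos|force|gap"
python3 -m crank '[[[0,0,-0.4,0,0,0,0],[0,0,-0.4,0,0,0,0],[0,0,-0.4,0,0,0,0],[0,0,-0.3,0,0,0,0],[0,0,0,0,0,0,0],[0,0,0,0,0,0,0],[0,0,0,0,0,0,0],[0,0,0,0,0,0,0],[0,0,0,0,0,0,0],[0,0,0,0,0,0,0]]]' | grep -E "pos|force|gap"
python3 -c "
from h import *
f=ctrl.grab_frame('side')
o=cv2.resize(f[110:260,260:400],(560,600),interpolation=2)
cv2.imwrite('pics/s5.png',o[...,::-1])
go([.4784+.064*.973,-.278+.064*.232,.15],.155)"
```

```text
eef_pos: [0.6286, 0.1976, 0.2432]
ft_force: [1.4, -0.4, -2.0]
finger_gap: 0.0377
grip_force: 60.2
eef_pos: [0.6278, 0.1974, 0.2702]
ft_force: [0.4, -0.7, -2.4]
finger_gap: 0.038
grip_force: 60.2
units [ 11.61 -20.35  -1.73] yaw y-axis 109.0 tilt [-0.0007 -0.0003] p [0.6278 0.1973 0.1152] F [ 0.9  0.2 -2.1] gap 0.0376 t 13.9
```

View pics/s5.png

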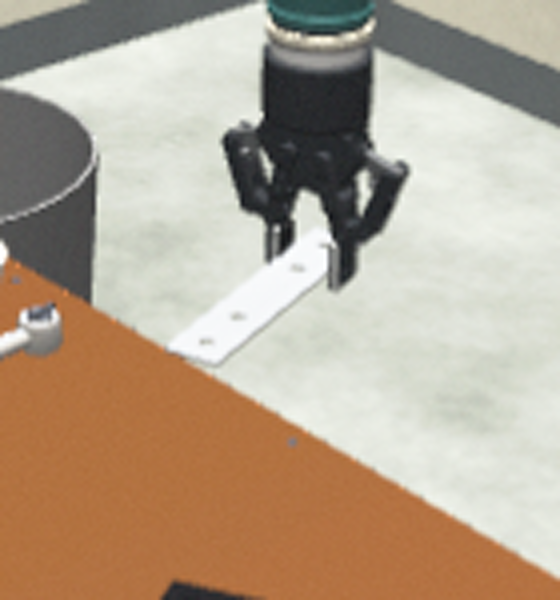

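The plate is held roughly level, gripped near its far end; its tail is at about (307,199). Next I'll carry it above the seat.

```bash
python3 -m crank '[[[0.2,-0.3,0,0,0,0,0],[0.3,-0.5,0,0,0,0,0],[0.4,-0.7,0,0,0,0,0],[0.5,-0.8,0,0,0,0,0],[0.5,-0.8,0,0,0,0,0],[0.5,-0.8,0,0,0,0,0],[0.5,-0.8,0,0,0,0,0],[0.5,-0.8,0,0,0,0,0],[0.5,-0.8,0,0,0,0,0],[0.5,-0.8,0,0,0,0,0]]]' | grep -E "pos|force|gap"
python3 -m crank '[[[0.5,-0.8,0,0,0,0,0],[0.5,-0.8,0,0,0,0,0],[0.5,-0.8,0,0,0,0,0],[0.5,-0.8,0,0,0,0,0],[0.5,-0.8,0,0,0,0,0],[0.5,-0.8,0,0,0,0,0],[0.5,-0.8,0,0,0,0,0],[0.5,-0.8,0,0,0,0,0],[0.5,-0.8,0,0,0,0,0],[0.5,-0.8,0,0,0,0,0]]]' | grep -E "pos|force|gap"
python3 -m crank '[[[0.5,-0.8,0,0,0,0,0],[0.5,-0.8,0,0,0,0,0],[0.5,-0.8,0,0,0,0,0],[0.4,-0.7,0,0,0,0,0],[0.3,-0.5,0,0,0,0,0],[0,-0.2,0,0,0,0.25,0],[0,0,0,0,0,0.25,0],[0,0,0,0,0,0.25,0],[0,0,0,0,0,0.25,0],[0,0,0,0,0,0.12,0]]]' | grep -E "pos|force|gap"
python3 -c "
from h import *
go([.4784+.064*.973,-.278+.064*.232,.12],.155)"
```

```text
eef_pos: [0.59, 0.0313, 0.2707]
ft_force: [-0.6, -1.2, -1.9]
finger_gap: 0.0379
grip_force: 60.2
eef_pos: [0.5468, -0.1522, 0.2707]
ft_force: [-0.0, -0.5, -1.7]
finger_gap: 0.0381
grip_force: 60.2
eef_pos: [0.532, -0.234, 0.2707]
ft_force: [0.6, -0.8, -1.7]
finger_gap: 0.0378
grip_force: 60.2
units [-0.08 -1.52 -0.22] yaw y-axis 103.43 tilt [0.0002 0.0008] p [ 0.5321 -0.2339  0.1157] F [ 0.6 -0.8 -1.7] gap 0.0378 t 16.4
```

```bash
python3 -m crank '[[[0,-0.2,0,0,0,0,0],[0,-0.3,0.2,0,0,0,0],[0,-0.3,0.3,0,0,0,0],[0,-0.3,0.3,0,0,0,0],[0,-0.3,0.3,0,0,0,0],[0,-0.12,0.3,0,0,0,0],[0,0,0.2,0,0,0,0],[0,0,0,0,0,0,0],[0,0,0,0,0,0,0],[0,0,0,0,0,0,0]]]' | grep -E "pos|force|gap"
python3 -c "
from h import *
go([.4784+.064*.973,-.278+.064*.232,.0785],.155)
f=ctrl.grab_frame('side');g=ctrl.grab_frame('top')
o=np.hstack([cv2.resize(f[240:340,370:470],(500,500),interpolation=2),cv2.resize(g[190:290,430:490],(300,500),interpolation=2)])
cv2.imwrite('pics/s6.png',o[...,::-1])"
```

```text
eef_pos: [0.5387, -0.2647, 0.2387]
ft_force: [0.9, 0.2, -1.7]
finger_gap: 0.0378
grip_force: 60.2
units [-0.11  0.05  0.26] yaw y-axis 103.42 tilt [0.     0.0004] p [ 0.5387 -0.2646  0.0837] F [ 0.9  0.2 -1.7] gap 0.0378 t 17.3
```

View pics/s6.png

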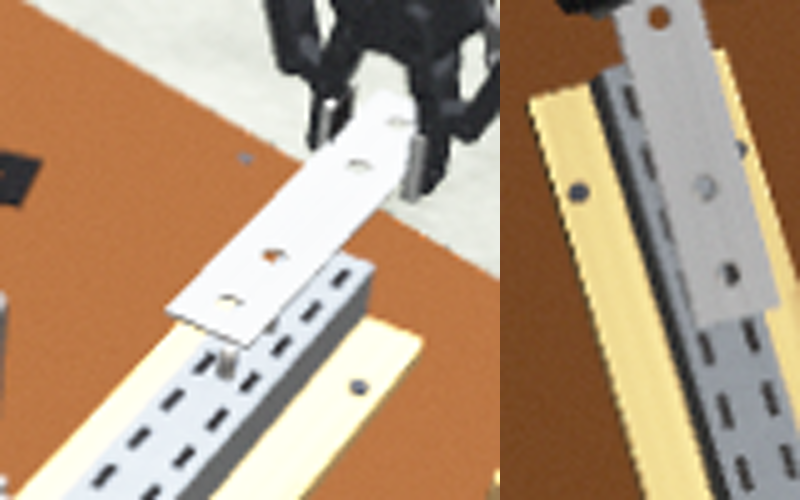

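The top part of the view shows the plate above the upright with holes at (475.8,244.6), (471,227.4) and (461.6,193.4). The side part shows the same holes at (416.2,300), (424.8,291) and (442,272.8).

```bash
python3 -c "
from h import *
P=[]
for a,b in (((475.8,244.6),(416.2,300)),((471,227.4),(424.8,291)),((461.6,193.4),(442,272.8))):
    X,e=tri(a,b);P.append(X);print(X.round(4),round(e,4))
P=np.array(P);d=P[2]-P[0];print('len',np.linalg.norm(d),'yaw',np.degrees(np.arctan2(d[1],d[0])),'pitch',np.degrees(np.arcsin(d[2]/np.linalg.norm(d))))
for z in(.080,.083):print(plane('top',[(475.8,244.6),(471,227.4),(461.6,193.4)],z).round(4).tolist())
g=ctrl.grab_frame('top');hsv=cv2.cvtColor(g,cv2.COLOR_RGB2HSV);print('plate',hsv[215:240:6,472].tolist(),'web',hsv[270,478],hsv[262,476])
"
```

```text
[ 0.4018 -0.2949  0.0805] 0.0001
[ 0.4408 -0.2863  0.0802] 0.0008
[ 0.5192 -0.2696  0.0827] 0.0005
len 0.12007156968346165 yaw 12.188605628714557 pitch 1.0717380178395863
[[0.4019, -0.2951, 0.08], [0.4411, -0.2866, 0.08], [0.5196, -0.2701, 0.08]]
[[0.4016, -0.2942, 0.083], [0.4406, -0.2858, 0.083], [0.5189, -0.2693, 0.083]]
plate [[30, 1, 180], [15, 3, 176], [110, 16, 142], [0, 3, 179], [90, 1, 179]] web [106  17 162] [110  19 161]
```

```bash
python3 -m crank '[[[0.05,-0.05,0.1,0,0,0,0],[0,0,0.15,0,0,0,0],[0,0,0.15,0,0,0,0],[0,0,0.15,0,0,0,0],[0,0,0.1,0,0,0,0],[0,0,0,0,0,0,0],[0,0,0,0,0,0,0],[0,0,0,0,0,0,0],[0,0,0,0,0,0,0],[0,0,0,0,0,0,0]]]' | grep -E "pos|force|gap"
python3 -c "
from h import *
g=np.mean([ctrl.grab_frame('top') for _ in range(4)],0).astype(np.uint8)
f=np.mean([ctrl.grab_frame('side') for _ in range(4)],0).astype(np.uint8)
B=np.array([[.4396,-.2874,.058],[.4015,-.2955,.058]]);pt=proj('top',B);ps=proj('side',B);print('bolt px',pt.round(1).tolist(),ps.round(1).tolist())
Z=.065;hh=plane('top',pt,Z)
gr=cv2.cvtColor(g,cv2.COLOR_RGB2GRAY).astype(float)
for c in pt:
    x,y=np.round(c).astype(int);w=np.clip(170-gr[y-6:y+7,x-6:x+7],0,40);yy,xx=np.mgrid[y-6:y+7,x-6:x+7]
    print('hole',(xx*w).sum()/w.sum(),(yy*w).sum()/w.sum())
go([.4784+.064*.973,-.278+.064*.232,.0785],.155)
o=np.hstack([cv2.resize(f[260:320,400:450],(400,480),interpolation=2),cv2.resize(g[210:270,450:500],(400,480),interpolation=2)])
cv2.imwrite('pics/s7.png',o[...,::-1])"
```

```text
eef_pos: [0.538, -0.2664, 0.2258]
ft_force: [0.1, 0.3, -1.5]
finger_gap: 0.0381
grip_force: 60.2
bolt px [[468.8, 229.5], [473.3, 246.0]] [[423.9, 299.4], [415.2, 308.3]]
hole 469.8714043993232 228.7766497461929
hole 474.01149425287355 245.69396551724137
units [-0.17  0.12 -0.39] yaw y-axis 103.39 tilt [ 0. -0.] p [ 0.5379 -0.2663  0.0707] F [ 0.4 -0.2 -2.1] gap 0.0379 t 18.6
```

View pics/s7.png

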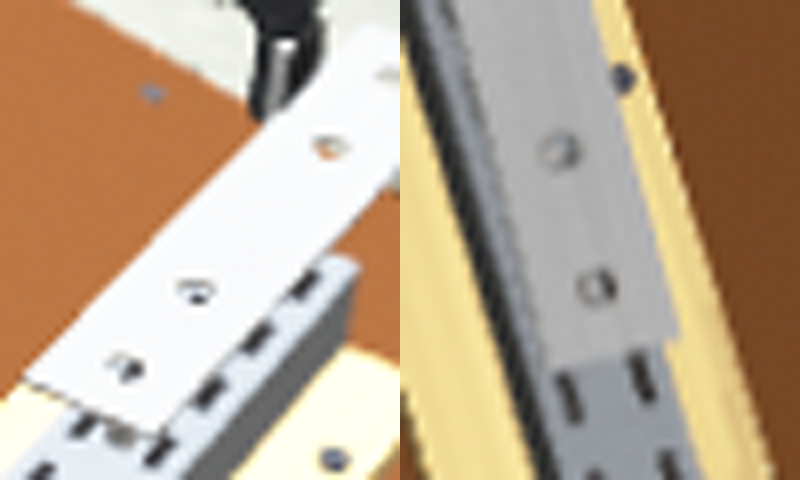

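Holes are at top ≈(469.9,228.9) and (474.4,245.7), with the bolt tips showing slightly left of centre in them. I'll work out the offset.

```bash
python3 -c "
from h import *
B=np.array([[.4396,-.2874],[.4015,-.2955]])
h=[(469.9,228.85),(474.4,245.7)];s=[(424.4,296.3),(415.8,306)]
H=plane('top',h,.0655)[:,:2];print('top',H.round(4).tolist(),((B-H)*1000).round(1).tolist())
H=plane('side',s,.067)[:,:2];print('side',H.round(4).tolist(),((B-H)*1000).round(1).tolist())
for a,b in zip(h,s):print(tri(a,b))
# tail corners, centre line check vs upright lines
print(plane('top',[(469.1,255.6),(485,252)],.0665).round(4))
"
```

```text
top [[0.44, -0.288], [0.4012, -0.296]] [[-0.4, 0.6], [0.3, 0.5]]
side [[0.4394, -0.2878], [0.3994, -0.2978]] [[0.2, 0.4], [2.1, 2.3]]
(array([ 0.43979174, -0.28762016,  0.06666879]), np.float64(0.00016992382959538766))
(array([ 0.40135191, -0.29620806,  0.06498351]), np.float64(0.00023822354430611724))
[[ 0.3789 -0.2821  0.0665]
 [ 0.3861 -0.3192  0.0665]]
```

The holes line up with the bolts to about 0.5 mm. I'll lower gently and watch the force.

```bash
python3 -m crank '[[[0,0.01,0.05,0,0,0,0],[0,0,0.05,0,0,0,0],[0,0,0.05,0,0,0,0],[0,0,0.05,0,0,0,0],[0,0,0.05,0,0,0,0],[0,0,0.05,0,0,0,0],[0,0,0.05,0,0,0,0],[0,0,0.05,0,0,0,0],[0,0,0,0,0,0,0],[0,0,0,0,0,0,0]]]' | grep -E "pos|force"
python3 -m crank '[[[0,0,0.04,0,0,0,0],[0,0,0.04,0,0,0,0],[0,0,0.04,0,0,0,0],[0,0,0.04,0,0,0,0],[0,0,0.04,0,0,0,0],[0,0,0,0,0,0,0],[0,0,0,0,0,0,0],[0,0,0,0,0,0,0],[0,0,0,0,0,0,0],[0,0,0,0,0,0,0]]]' | grep -E "pos|force"
```

```text
eef_pos: [0.5378, -0.2661, 0.2176]
ft_force: [0.2, -0.1, -2.5]
grip_force: 60.2
eef_pos: [0.5379, -0.2662, 0.2137]
ft_force: [0.5, 0.3, -2.8]
grip_force: 60.2
```

```bash
python3 -m crank '[[[0,0,0.05,0,0,0,0],[0,0,0.05,0,0,0,0],[0,0,0.05,0,0,0,0],[0,0,0.05,0,0,0,0],[0,0,0.05,0,0,0,0],[0,0,0.05,0,0,0,0],[0,0,0.05,0,0,0,0],[0,0,0,0,0,0,0],[0,0,0,0,0,0,0],[0,0,0,0,0,0,0]]]' | grep -E "pos|force"
python3 -m crank '[[[0,0,0.025,0,0,0,0],[0,0,0.025,0,0,0,0],[0,0,0.025,0,0,0,0],[0,0,0.025,0,0,0,0],[0,0,0,0,0,0,0],[0,0,0,0,0,0,0],[0,0,0,0,0,0,0],[0,0,0,0,0,0,0],[0,0,0,0,0,0,0],[0,0,0,0,0,0,0]]]' | grep -E "pos|force"
python3 -c "
from h import *
f=np.mean([ctrl.grab_frame('side') for _ in range(2)],0).astype(np.uint8);g=ctrl.grab_frame('top')
o=np.hstack([cv2.resize(f[260:330,395:455],(480,560),interpolation=2),cv2.resize(g[200:270,450:490],(320,560),interpolation=2)])
cv2.imwrite('pics/s8.png',o[...,::-1])"
```

```text
eef_pos: [0.5379, -0.2661, 0.2067]
ft_force: [-0.6, -0.6, -2.0]
grip_force: 60.2
eef_pos: [0.5379, -0.2661, 0.2047]
ft_force: [0.6, -0.4, -2.2]
grip_force: 60.2
```

View pics/s8.png

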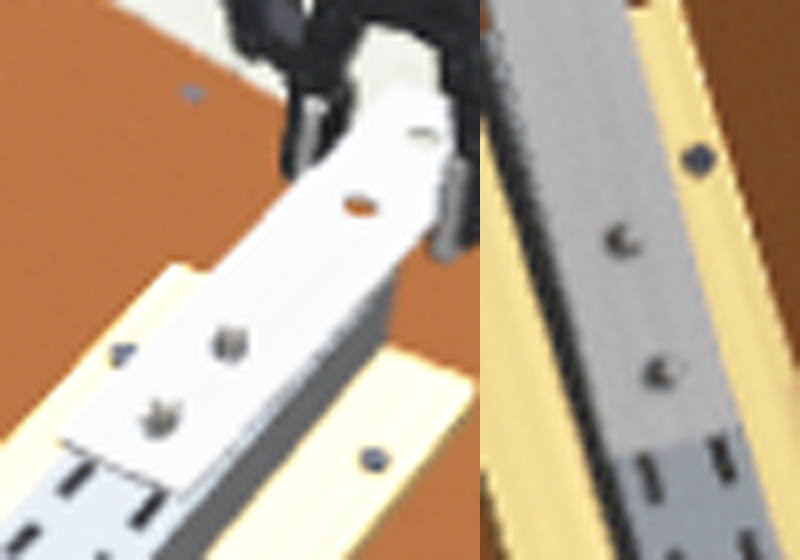

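Both bolts come through the holes, at (415,312) and (424,303) in the side view, and the plate is a few mm above the web. That was my 11th picture, one over the limit of 10, so I won't view any more. I'll finish by force and numbers.

```bash
python3 -m crank '[[[0,0,0.025,0,0,0,0],[0,0,0.025,0,0,0,0],[0,0,0.025,0,0,0,0],[0,0,0.025,0,0,0,0],[0,0,0.025,0,0,0,0],[0,0,0,0,0,0,0],[0,0,0,0,0,0,0],[0,0,0,0,0,0,0],[0,0,0,0,0,0,0],[0,0,0,0,0,0,0]]]' | grep -E "pos|force"
python3 -m crank '[[[0,0,0.02,0,0,0,0],[0,0,0.02,0,0,0,0],[0,0,0.02,0,0,0,0],[0,0,0,0,0,0,0],[0,0,0,0,0,0,0],[0,0,0,0,0,0,0],[0,0,0,0,0,0,0],[0,0,0,0,0,0,0],[0,0,0,0,0,0,0],[0,0,0,0,0,0,0]]]' | grep -E "pos|force"
```

```text
eef_pos: [0.5378, -0.2661, 0.2022]
ft_force: [0.3, -0.2, -1.9]
grip_force: 60.2
eef_pos: [0.5379, -0.2661, 0.201]
ft_force: [0.4, -1.1, -2.0]
grip_force: 60.2
```

```bash
python3 -m crank '[[[0,0,0.02,0,0,0,0],[0,0,0.02,0,0,0,0],[0,0,0.02,0,0,0,0],[0,0,0.01,0,0,0,0],[0,0,0,0,0,0,0],[0,0,0,0,0,0,0],[0,0,0,0,0,0,0],[0,0,0,0,0,0,0],[0,0,0,0,0,0,0],[0,0,0,0,0,0,0]]]' | grep -E "pos|force"
python3 -m crank '[[[0,0,0.02,0,0,0,0],[0,0,0.01,0,0,0,0],[0,0,0,0,0,0,0],[0,0,0,0,0,0,0],[0,0,0,0,0,0,0],[0,0,0,0,0,0,0],[0,0,0,0,0,0,0],[0,0,0,0,0,0,0],[0,0,0,0,0,0,0],[0,0,0,0,0,0,0]]]' | grep -E "pos|force"
```

```text
eef_pos: [0.5379, -0.2661, 0.1996]
ft_force: [0.9, -0.7, -1.0]
grip_force: 60.3
eef_pos: [0.5379, -0.2661, 0.199]
ft_force: [0.3, 0.3, 4.2]
grip_force: 60.7
```

The plate is down with light contact (4 N). I'll open, then rise.

```bash
python3 -m crank '[[[0,0,0,0,0,0,0.5],[0,0,0,0,0,0,0.55],[0,0,0,0,0,0,0.6],[0,0,0,0,0,0,0.65],[0,0,0,0,0,0,0.7],[0,0,0,0,0,0,0.75],[0,0,0,0,0,0,0.8],[0,0,0,0,0,0,0.8],[0,0,0,0,0,0,0.8],[0,0,0,0,0,0,0.8]]]' | grep -E "pos|force|gap"
python3 -m crank '[[[0,0,-0.1,0,0,0,0.8],[0,0,-0.3,0,0,0,0.8],[0,0,-0.5,0,0,0,0.8],[0,0,-0.7,0,0,0,0.8],[0,0,-0.8,0,0,0,0.8],[0,0,-0.8,0,0,0,0.8],[0,0,-0.8,0,0,0,0.8],[0,0,-0.8,0,0,0,0.8],[0,0,-0.5,0,0,0,0.8],[0,0,-0.2,0,0,0,0.8]]]' | grep -E "pos|force|gap"
python3 -m crank '[[[0,1,-0.2,0,0,0,0.8],[0,1,-0.2,0,0,0,0.8],[0,1,-0.2,0,0,0,0.8],[0,1,-0.2,0,0,0,0.8],[0,1,-0.2,0,0,0,0.8],[0,1,-0.2,0,0,0,0.8],[0,1,-0.2,0,0,0,0.8],[0,1,-0.2,0,0,0,0.8],[0,1,0,0,0,0,0.8],[0,0.5,0,0,0,0,0.8]]]' | grep -E "pos|force|gap"
python3 -c "
from h import *
g=ctrl.grab_frame('top');gs=ctrl.grab_frame('side')
gr=cv2.cvtColor(g,cv2.COLOR_RGB2HSV);m=((gr[...,1]<13)&(gr[...,2]>160)).astype(np.uint8);k=np.zeros_like(m);k[160:270,435:500]=m[160:270,435:500]
f=gs
cs,_=cv2.findContours(k,cv2.RETR_EXTERNAL,cv2.CHAIN_APPROX_NONE);c=max(cs,key=cv2.contourArea)[:,0]
w=plane('top',c,.045)[:,:2]*1000;r=cv2.minAreaRect(w.astype(np.float32));print(r,cv2.boxPoints(r).round(1).tolist())
print('seat est',.4784,-.278, ctrl.state()['clock'])
# hole positions of plate end: expected pixel vs far end in side
hs=cv2.cvtColor(f,cv2.COLOR_RGB2HSV)
m=((hs[...,2]>225)&(hs[...,1]<12)).astype(np.uint8);k=np.zeros_like(m);k[240:330,395:475]=m[240:330,395:475]
cs,_=cv2.findContours(k,cv2.RETR_EXTERNAL,cv2.CHAIN_APPROX_NONE);c=max(cs,key=cv2.contourArea)[:,0]
w=plane('side',c,.045)[:,:2]*1000;r=cv2.minAreaRect(w.astype(np.float32));print('side',r,cv2.boxPoints(r).round(1).tolist())"
```

```text
eef_pos: [0.5379, -0.2661, 0.199]
ft_force: [-0.4, -0.2, 0.4]
finger_gap: 0.068
grip_force: 0.0
eef_pos: [0.5384, -0.2664, 0.3115]
ft_force: [0.6, 0.7, 0.5]
finger_gap: 0.0684
grip_force: 0.0
eef_pos: [0.4931, -0.0788, 0.341]
ft_force: [-0.8, -0.2, -1.2]
finger_gap: 0.0684
grip_force: 0.0Traceback (most recent call last):
  File "<string>", line 6, in <module>
    cs,_=cv2.findContours(k,cv2.RETR_EXTERNAL,cv2.CHAIN_APPROX_NONE);c=max(cs,key=cv2.contourArea)[:,0]
                                                                       ~~~^^^^^^^^^^^^^^^^^^^^^^^^
ValueError: max() iterable argument is empty
```

```bash
python3 -c "
from h import *
g=ctrl.grab_frame('top');f=ctrl.grab_frame('side')
S=np.array([.4784,-.278,.045]);ux=np.array([.973,.232,0]);uy=np.array([-.232,.973,0])
P=[S+a*ux for a in(-.095,-.06,-.02,0,.02,.06,.093)]
for n,im in(('top',g),('side',f)):
    h=cv2.cvtColor(im,cv2.COLOR_RGB2HSV);print(n,[h[int(round(v)),int(round(u))].tolist() for u,v in proj(n,P)])
h=cv2.cvtColor(g,cv2.COLOR_RGB2HSV)
for n,im,vt,st in(('top',g,166,14),('side',f,215,14)):
    h=cv2.cvtColor(im,cv2.COLOR_RGB2HSV);m=((h[...,1]<st)&(h[...,2]>vt)).astype(np.uint8)
    box=np.array([S+a*ux+b*uy for a,b in((-.13,-.04),(.12,-.04),(.12,.04),(-.13,.04))]);k=np.zeros_like(m);cv2.fillPoly(k,[np.round(proj(n,box)).astype(int)],1);m*=k
    cs,_=cv2.findContours(m,cv2.RETR_EXTERNAL,cv2.CHAIN_APPROX_NONE)
    if cs:
        c=max(cs,key=cv2.contourArea)[:,0];w=plane(n,c,.045)[:,:2]*1000;r=cv2.minAreaRect(w.astype(np.float32));print(r)
"
```

```text
top [[87, 107, 62], [86, 104, 59], [81, 71, 61], [4, 25, 70], [38, 24, 43], [84, 111, 76], [85, 105, 75]]
side [[105, 2, 252], [100, 3, 251], [105, 2, 250], [110, 3, 251], [90, 2, 251], [105, 2, 252], [105, 2, 251]]
((485.8180847167969, -275.19696044921875), (227.039306640625, 82.40615844726562), 12.086957931518555)
```

```bash
for i in 1; do python3 -m crank '[[[0,1,0,0,0,0,0.8],[0,1,0,0,0,0,0.8],[0,1,0,0,0,0,0.8],[0,1,0,0,0,0,0.8],[0,1,0,0,0,0,0.8],[0,1,0,0,0,0,0.8],[0,1,0,0,0,0,0.8],[0,1,0,0,0,0,0.8],[0,1,0,0,0,0,0.8],[0,1,0,0,0,0,0.8]]]' | grep -E "pos"; done
python3 -m crank '[[[0,1,0,0,0,0,0.8],[0,1,0,0,0,0,0.8],[0,1,0,0,0,0,0.8],[0,1,0,0,0,0,0.8],[0,1,0,0,0,0,0.8],[0,0,0,0,0,0,0.8],[0,0,0,0,0,0,0.8],[0,0,0,0,0,0,0.8],[0,0,0,0,0,0,0.8],[0,0,0,0,0,0,0.8]]]' | grep -E "pos|clock"
python3 -c "
from h import *
g=ctrl.grab_frame('top')
S=np.array([.4784,-.278,.045]);ux=np.array([.973,.232,0]);uy=np.array([-.232,.973,0]);n='top'
P=[S+a*ux for a in(-.11,-.095,-.06,-.02,0,.02,.06,.093)]
h=cv2.cvtColor(g,cv2.COLOR_RGB2HSV);print([h[int(round(v)),int(round(u))].tolist() for u,v in proj(n,P)])
m=((h[...,1]<13)&(h[...,2]>165)).astype(np.uint8)
box=np.array([S+a*ux+b*uy for a,b in((-.13,-.04),(.12,-.04),(.12,.04),(-.13,.04))]);k=np.zeros_like(m);cv2.fillPoly(k,[np.round(proj(n,box)).astype(int)],1);m*=k
cs,_=cv2.findContours(m,cv2.RETR_EXTERNAL,cv2.CHAIN_APPROX_NONE)
c=max(cs,key=cv2.contourArea)[:,0];w=plane(n,c,.045)[:,:2]*1000;print(cv2.minAreaRect(w.astype(np.float32)))
"
```

```text
eef_pos: [0.4483, 0.1127, 0.3408]
clock: 29.83
eef_pos: [0.4249, 0.209, 0.3408]
[[106, 18, 153], [165, 3, 173], [150, 1, 171], [90, 2, 168], [0, 1, 172], [150, 1, 171], [0, 1, 174], [0, 0, 176]]
((479.48883056640625, -278.39453125), (198.37635803222656, 37.18171691894531), 12.247993469238281)
```

```bash
python3 -c "
from station import ctrl
print(ctrl.finish_job())"
```

```text
the job is handed in; nothing more can be done
None
```

The plate is flat on the upright over both bolts, about 1 mm from the seat point as measured from above, and the job was handed in at about 30 s; I viewed 11 pictures, one over the limit of 10.

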